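Put a painting panel away through the spring flap

TASK

Take the oblong landscape panel (140 x 100 mm) out of the stand and store it in the plywood lane: standing on edge, push it in along the lane past the spring flap, holding the flap open with the panel, and on until it is fully home with the stop button at the lane's end pushed in. Feel for the stop and go gently, never pushing hard (25 N at the most) on the lane; then let go and leave it upright with the flap swung shut behind it and everything else undisturbed.

Things in the scene. Friction and masses are not known exactly. Their poses are not given: they have to be found in the camera images.
- panel: the panel to put away: the oblong, landscape one of three white panels standing on edge in the stand (groove varies). Rigid, 140 mm long (x), 18 thick (y), 100 tall (z), 110 to 220 g; origin at the centre of its underside, 8 mm above the table at the start. Both ends and faces are alike for this job. Neighbouring panels stand 70 mm away, centre to centre
- stand: fixed wooden stand, 110 x 200 mm; origin at the centre of its underside; three grooves along its x axis, at y = -70, 0 and 70 mm, 110 long, 23 wide, floor 8 mm and lips 26 mm above the table
- rack: fixed plywood lane for one panel, with no floor (the panel slides on the table). Origin on the table, on the lane's midline, at the spring flap; its x axis is the way in, z up. Lane 24 mm wide between walls 45 high, top open as far as the hood. Before the flap two cheeks, 45 high, flare from 24 mm apart at x = 0 to 48 at x = -42 mm. Feet 6 mm high reach to y = +-58 mm
- hood_front (a point): top front edge of the rack's hood, on the midline: 138 mm past the flap, 114 mm above the table. The closed hood runs from here to 240 mm past the flap, 108 mm high inside; a panel goes under it, but a gripper must stay in front of it or above it
- stop_zone (a point): point in the hood 176 mm past the flap, 50 mm above the table: the nearest place where the face of the untouched stop button can be. A rubber button on a wooden end stop faces the flap at this height; how deep it stands differs from start to start: its face lies 0 to 22 mm beyond this point along the rack's x and has to be found by feel
- gate (a joint): angle of the spring flap, rad: 0 = shut across the lane, about 1.5 = folded back against the +y side. A 4 mm aluminium plate, 27 mm wide and up to 42 mm above the table, on an upright hinge at the rack's (3, 17) mm; it opens inward only (towards the rack's +x), pushed by the panel's end, against a light spring (1 to 4 N at its edge), and springs shut once the panel's rear end has gone about 31 mm past the rack's origin
- button (a joint): travel of the stop button at the lane's end, m: 0 = out, 0.008 = fully in, where the panel meets the hard wooden stop. It takes about 5 N to move, stays where it is pushed and does not spring back; pushed in 5 mm or more it counts the panel as fully home
- tall_panel: bystander: upright primed panel, 85 long x 18 thick x 120 mm tall, in a groove of the stand; origin at the centre of its underside
- small_panel: bystander: small primed panel, 80 long x 18 thick x 70 mm tall, in a groove of the stand; origin at the centre of its underside
- paint_tin: bystander: steel paint tin, 72 mm across, 85 tall; origin at the centre of its underside
- solvent_bottle: bystander: clear bottle, 66 mm across, 170 tall; origin at the centre of its underside
- jar: bystander: glass jar, 60 mm across, 80 tall; origin at the centre of its underside
- tub: bystander: white plastic tub, 90 mm across, 70 tall; origin at the centre of its underside
- brush: bystander: flat brush lying on the table near the robot; origin near its middle
- tin_lid: bystander: loose steel tin lid, 72 mm across, 7 thick, lying flat; origin at the centre of its underside
Things that resemble listed ones, but are neither listed nor needed, are in the scene too. What is shaped like the panel but red is not meant.

How it is judged:
On the way, in this order (a step that is already met when the one before it is completed fails the run):
1. the panel, standing in the lane, holds the spring flap open (1 rad or more) (value of joint gate above 1 rad and x of panel in the frame of rack between -0.08 and 0.09 m and y of panel in the frame of rack between -0.008 and 0.008 m and angle between the x axis of panel and the x axis of rack, either way round below 0.12 rad), for 0.2 s.
2. the panel is home: stop button in by 5 mm or more, and the flap has swung shut behind it (value of joint button above 0.005 m and value of joint gate below 0.1 rad and y of panel in the frame of rack between -0.008 and 0.008 m and z of panel in the frame of rack below 0.006 m and angle between the x axis of panel and the x axis of rack, either way round below 0.12 rad), for 0.2 s.
At the end, for the whole second after the job is handed in: the panel stands upright (within 0.1 rad) and still on the table in the lane, its middle within 8 mm of the lane's midline and in line with it (0.12 rad), stop button pushed in by more than 5 mm, flap shut (below 0.1 rad), the gripper off the panel (all of step 2 and angle between panel's own z axis and vertical below 0.1 rad and linear speed of panel below 0.02 m/s and contact force between the fingers and panel below 0.1 N); the robot touches nothing.
It fails at once if the panel presses on the lane, flap or stop with more than 25 N (contact force between panel and rack above 25 N).
It fails at once if the robot presses on the lane, flap or stop with more than 25 N (contact force between any of the fingers, the arm and rack above 25 N).
It fails at once if a bystander is moved by more than 30 mm (distance of any of tall_panel, small_panel, paint_tin, solvent_bottle, jar, tub, brush, tin_lid from where it was at the start of the episode above 0.03 m).
It also fails if it takes over 67 s, if anything falls off the work surface, if the arm or the gripper's body presses on something with over 40 N, if the wrist force passes 120 N, or if a joint passes its speed limit or range.

ROBOT

A 7-joint arm with a two-finger parallel gripper is mounted at the origin on the work surface. World frame = base frame: x ahead of the robot, y to its left, z up, the work surface at z = 0. Lengths are in m, angles in rad, forces in N, time in s.
With the tool pointing down it reaches from about 0.35 to 0.9 m from the base axis. Payload 7.2 kg.
Tool frame: the origin (TCP) lies at the very end of the fingers, on their centre line; the grasp point (between the pads) lies 19 mm behind it; z points along the fingers, y is the line along which they close (so a half turn about z gives the same grasp; the last joint's range is limited). The gripper opens to 85 mm and grips with 20 to 120 N. Pads are 22 mm wide; open, the fingers measure 114 mm over their backs; the gripper's body (76 mm by 85 mm) begins 54 mm behind the grasp point. The pads swing forward as they close: fully open they stand 13 mm farther back than shut.
Start: joints at [-1.223, 0.411, -0.013, 1.596, 0.006, 1.134, -0.082], TCP at [0.252, 0.572, 0.231] pointing down, gripper open.
Joint ranges: [-2.95, 2.95], [-0.29, 1.99], [-1.47, 1.44], [0.14, 2.54], [-1.03, 4.17], [0.13, 1.85], [-2.86, 2.86]. Speed limits (rad/s): [2.39, 2.39, 3.01, 3.01, 3.14, 3.14, 3.14].

INTERFACE

Orientations are given as a rotation vector (axis times angle).
In Python, from station import ctrl, vision, order gives the robot as it stands.
- The arm moves only by the tool send_rows, never from a script. Its arguments are lists of equal length, an entry for each row: "xyz": the shift along the world's x, y, z normalised to -1 to 1, where 1 is 30 cm, a list of three; "dr": the turn, a rotation vector about the world's x, y, z normalised to -1 to 1, where 1 is 90 degrees, a list of three. In form: {"xyz": [[tx, ty, tz], ...], "dr": [[rx, ry, rz], ...]}. A call has 1 to 20 rows; each row is the pose to reach, as a shift and turn from the pose commanded when the call began; what a row does not reach only later rows make up. A row lasts 1/10 s, in which the tool goes at most 50 mm and 8.59 degrees, less where a joint would pass 70% of its speed; a pose out of reach is approached as far as the arm can. A call with a number of a shift or a turn outside -1 to 1 is refused whole. A call with a gripper value outside its range is refused whole. "jaw" is the closure, from -1 (fully open) to 1 (shut), so that 0 is half open, set as the call begins (left out, the last holds). The fingers move at their own pace and stop on an object; "force" is the grip in N (left out, the last holds). Time passes only in rows, so rows that repeat a pose let the fingers close. It gives the time, the measured TCP pose, the force, the opening and the grip force at its end, in the units of the state.
- ctrl.read_state(): the state, without advancing time (a new reading comes with each control period).
- vision.camera(name): name is "side" or "top"; returns a dict with "frame" (384x512x3 uint8, red, green, blue), "intrinsics" (3x3 intrinsics, pixels), "distortion" ([k1, k2, p1, p2, k3] as OpenCV has them; the pictures are not rectified), "R" (3x3) and "t" (3): a world point X has camera coordinates R X + t. Camera axes: x right, y down, z forward; pixel columns grow to the right and rows downward; lengths in m; the calibration is good to about 2 mm. A picture is of the moment at which its call begins. There is no depth.
- order.job_done(): hands the job in; it is judged then, once.
The state is a dict: "time_s": time; "qpos": joint angles; "joint_vel": joint speeds; "effort": joint torques, N m; "tool_pos": TCP position; "ee_rot": TCP orientation; "wrist_force": force on the tool from outside, world axes, zero at the start; "torque": the same for the moment, N m; "opening": opening from 0.0 (shut) to 1.0 (fully open); "grasp_force": force on a finger pad.
Only numpy, scipy, OpenCV 4.12 (cv2) and the standard library are available. Lean on these libraries where they do the work, as an engineer would, in place of code of your own. Each camera call takes 0.05 s, during which the arm holds its last target. There are 200 camera calls.

## Working session

There is one attempt and no reset: what is moved stays moved. The work goes in short steps, Python scripts to look and compute and a tool call to move; the robot and the scene stay as the last step left them, time stands still between calls to the robot, and variables do not carry over. Pictures are saved under pics/ and viewed, at most 10 in all, crops included, and the job is handed in when it is done.

Besides the shell and the picture viewer there is one more tool, called after ">>>" by a JSON object that holds its "name" and its "arguments". send_rows: Moves the arm, as the interface text tells. Scaled input: -1 to 1 covers 30 cm each way for a shift and 90 degrees each way for a turn. Its arguments: {"type":"object","properties":{"xyz":{"type":"array","items":{"type":"array","items":{"type":"number"}}},"dr":{"type":"array","items":{"type":"array","items":{"type":"number"}}},"jaw":{"type":"number"},"force":{"type":"number"}},"required":["xyz","dr"]}

```bash
mkdir -p pics; cat > h.py <<'E'
import numpy as np, cv2
from station import ctrl, vision, order
def ray(c,uv):
    K=np.array(c["intrinsics"]);D=np.array(c["distortion"],float);R=np.array(c["R"]);t=np.array(c["t"])
    p=cv2.undistortPoints(np.array(uv,float).reshape(-1,1,2),K,D).reshape(-1,2)
    d=np.c_[p,np.ones(len(p))]@R
    return -R.T@t,d
def onz(c,uv,z):
    o,d=ray(c,uv); return o+d*((z-o[2])/d[:,2])[:,None]
def proj(c,X):
    R=np.array(c["R"]);t=np.array(c["t"],float)
    return cv2.projectPoints(np.array(X,float).reshape(-1,1,3),cv2.Rodrigues(R)[0],t,np.array(c["intrinsics"]),np.array(c["distortion"],float))[0].reshape(-1,2)
def save(c,n,crop=None,s=1):
    f=c["frame"]
    if crop: f=f[crop[1]:crop[3],crop[0]:crop[2]]
    cv2.imwrite(f"pics/{n}.png",cv2.resize(f[:,:,::-1],None,fx=s,fy=s,interpolation=cv2.INTER_CUBIC))
E
python3 - <<'E'
from h import *
import pickle
for n in("top","side"):
    c=vision.camera(n);save(c,n+"0",None,1.5);pickle.dump(c,open(n+".pkl","wb"))
    print(n,-np.array(c["R"]).T@c["t"],np.array(c["R"])[2])
s=ctrl.read_state();print(s["tool_pos"],s["ee_rot"],s["wrist_force"],s["time_s"])
E
```

```text
top [ 0.43058454 -0.04472721  1.14612271] [ 0.09855345 -0.02669974 -0.99477351]
side [ 0.41503145 -0.7531912   0.88499402] [ 0.12088316  0.65400955 -0.74676554]
[0.25231425 0.57133797 0.2305311 ] [-6.48395966e-01 -3.07375108e+00  2.24285932e-03] [ 0.47622541 -0.03889256  0.31945987] 0.1
```

View pics/top0.png

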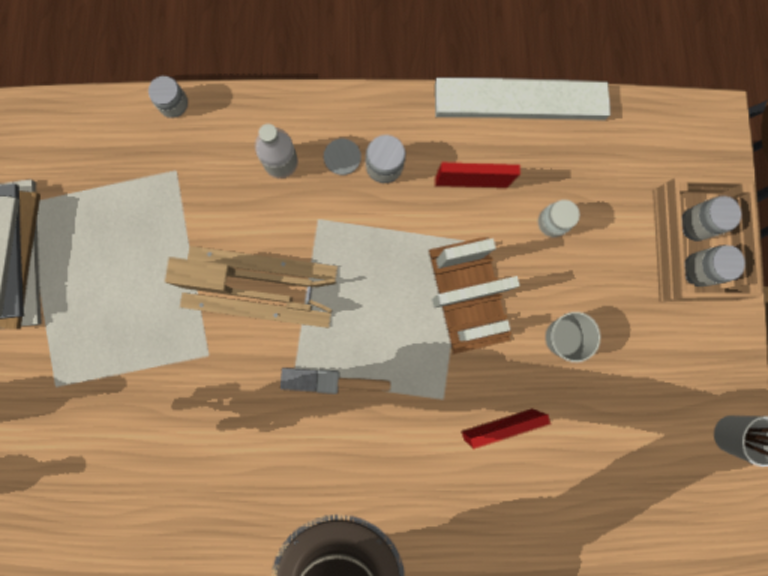

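View pics/side0.png

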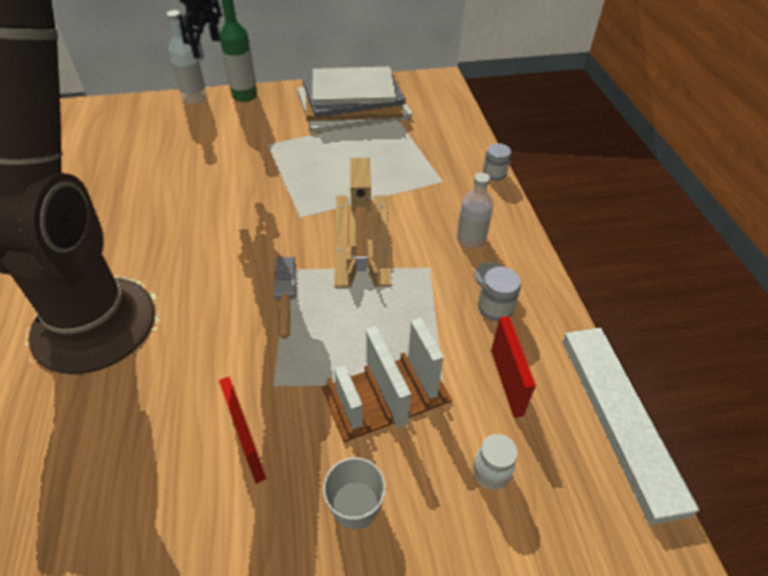

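Top view: three white panels are in the stand, with tops at (465,252), (477,291) and (484,331). The middle one is the longest. The lane runs left from the flap at about (312,292), and its hood is at (198,273). Possible mix-ups, in displayed px:
- red panels at (478,175) and (506,428)
- the white board at (522,98)
- the tall panel (465,252)
- the small panel (484,331)

I choose the middle panel and will check it in a close crop together with the lane.

```bash
python3 - <<'E'
from h import *
import pickle
c=pickle.load(open("top.pkl","rb"))
f=c["frame"];hsv=cv2.cvtColor(f,cv2.COLOR_RGB2HSV)
a=cv2.resize(f[150:245,105:355],None,fx=3.2,fy=3.2,interpolation=cv2.INTER_CUBIC)
cv2.imwrite("pics/crop1.png",a[:,:,::-1])
# white tops
m=((hsv[:,:,1]<45)&(hsv[:,:,2]>150)).astype(np.uint8)
m[:, :284]=0; m[:150]=0;m[240:]=0;m[:,350:]=0
n,l,st,ce=cv2.connectedComponentsWithStats(m)
for i in range(1,n):
    if st[i,4]<60: continue
    p=np.argwhere(l==i)[:,::-1].astype(np.float32)
    r=cv2.minAreaRect(p);b=cv2.boxPoints(r);z={0:.108}.get(0)
    print(r); 
    for z in(.078,.108,.128):
        q=onz(c,b,z)[:,:2];print(z,q.mean(0).round(4),[np.linalg.norm(q[k]-q[k-1]).round(4) for k in(1,2)],q.round(3).tolist())
E
```

```text
((314.5, 192.5), (71.0, 61.0), 90.0)
0.078 [ 0.5286 -0.2379] [np.float64(0.1634), np.float64(0.1884)] [[0.622, -0.158], [0.622, -0.322], [0.434, -0.316], [0.436, -0.156]]
0.108 [ 0.5259 -0.2325] [np.float64(0.1588), np.float64(0.1832)] [[0.617, -0.155], [0.617, -0.314], [0.434, -0.309], [0.436, -0.152]]
0.128 [ 0.524  -0.2289] [np.float64(0.1558), np.float64(0.1796)] [[0.613, -0.153], [0.613, -0.309], [0.434, -0.303], [0.435, -0.15]]
((312.54913330078125, 165.7161102294922), (6.958902359008789, 33.73072814941406), 77.19573211669922)
0.078 [ 0.599  -0.2339] [np.float64(0.0905), np.float64(0.0186)] [[0.598, -0.188], [0.618, -0.276], [0.6, -0.28], [0.58, -0.192]]
0.108 [ 0.5943 -0.2286] [np.float64(0.088), np.float64(0.0181)] [[0.593, -0.184], [0.613, -0.27], [0.595, -0.273], [0.576, -0.187]]
0.128 [ 0.5911 -0.225 ] [np.float64(0.0863), np.float64(0.0177)] [[0.59, -0.181], [0.609, -0.265], [0.592, -0.269], [0.573, -0.185]]
((323.8491516113281, 219.85902404785156), (6.756659984588623, 30.34771156311035), 76.75948333740234)
0.078 [ 0.4559 -0.2606] [np.float64(0.0805), np.float64(0.0177)] [[0.456, -0.219], [0.473, -0.298], [0.456, -0.302], [0.439, -0.223]]
0.108 [ 0.4552 -0.2546] [np.float64(0.0782), np.float64(0.0172)] [[0.455, -0.215], [0.472, -0.291], [0.455, -0.295], [0.438, -0.218]]
0.128 [ 0.4547 -0.2505] [np.float64(0.0767), np.float64(0.0168)] [[0.455, -0.211], [0.471, -0.286], [0.455, -0.29], [0.438, -0.215]]
```

View pics/crop1.png

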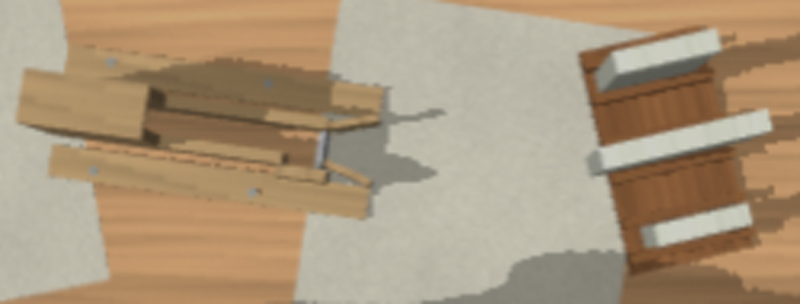

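The crop confirms that the middle panel is the longest (about 180 crop px, against about 115). The hood's front edge runs (150,85)–(143,138), and the flap is at (322,150) in the crop.

```bash
python3 - <<'E'
from h import *
import pickle
c=pickle.load(open("top.pkl","rb"))
f=c["frame"]
a=cv2.resize(f[160:222,108:238],None,fx=6,fy=6,interpolation=cv2.INTER_CUBIC)
cv2.imwrite("pics/crop2.png",a[:,:,::-1])
g=cv2.cvtColor(f,cv2.COLOR_RGB2GRAY)
print(g[200:203,300:304],g[185:204:2,320].tolist(), g[193,270:300].tolist())
for th in(205,215,222):
    m=(g>th).astype(np.uint8); m[:, :284]=0; m[:176]=0;m[212:]=0;m[:,352:]=0
    n,l,st,ce=cv2.connectedComponentsWithStats(m)
    for i in range(1,n):
        if st[i,4]<100: continue
        p=np.argwhere(l==i)[:,::-1].astype(np.float32)
        r=cv2.minAreaRect(p);q=onz(c,cv2.boxPoints(r),.108)[:,:2]
        print(th,st[i],r,q.mean(0).round(4),[np.linalg.norm(q[k]-q[k-1]).round(4) for k in(1,2)],q.round(3).tolist())
E
```

```text
[[195 195 192 180]
 [150 138 120 105]
 [ 95  90  84  79]] [98, 95, 143, 202, 202, 201, 105, 72, 93, 98] [187, 188, 187, 187, 186, 186, 185, 186, 184, 182, 183, 184, 183, 183, 182, 183, 184, 184, 183, 184, 184, 161, 115, 92, 93, 94, 94, 95, 100, 103]
```

View pics/crop2.png

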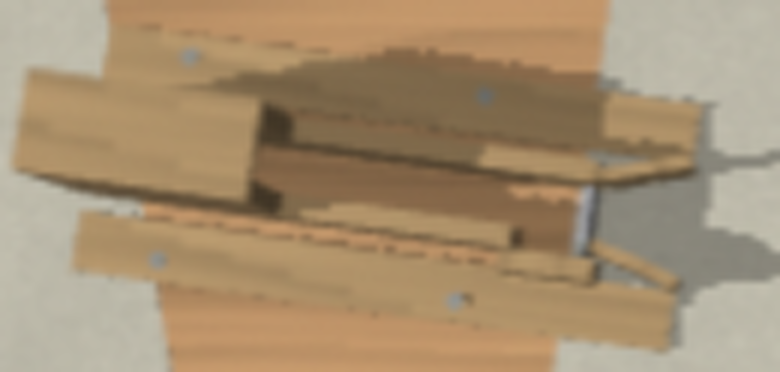

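The lane is clear in crop2: hood top corners (28,68), (266,98), (250,205), (14,168); front foot corners (704,103) and (668,350); flap at (587,220), shut.

```bash
cat > m1.py <<'E'
from h import *
import pickle
c=pickle.load(open("top.pkl","rb"));s=pickle.load(open("side.pkl","rb"))
f=lambda P:np.array(P,float)/6+[108,160]-.4
H=onz(c,f([(28,68),(266,98),(250,205),(14,168)]),.114)[:,:2]
F=onz(c,f([(704,103),(668,350),(72,270),(108,25)]),.006)[:,:2]
print("hood",H.round(4).tolist(),np.linalg.norm(H[0]-H[1]),np.linalg.norm(H[1]-H[2]))
print("feet",F.round(4).tolist(),np.linalg.norm(F[0]-F[1]),np.linalg.norm(F[1]-F[2]))
ang=lambda v:np.degrees(np.arctan2(v[1],v[0]))
print("dirs",ang(H[0]-H[1]),ang(H[3]-H[2]),ang(F[2]-F[1]),ang(F[3]-F[0]),ang(F[0]-F[1])+90,ang(H[1]-H[2])+90)
print("midline pts front feet",(F[0]+F[1])/2,"hood front",(H[1]+H[2])/2,"hood back",(H[0]+H[3])/2,"feet back",(F[2]+F[3])/2)
G=onz(c,f([(590,185),(583,253)]),.042)[:,:2];print("flap",G.round(4).tolist())
W=onz(c,f([(600,160),(690,175),(590,250),(678,288)]),.045)[:,:2];print("cheeks",W.round(4).tolist())
g=cv2.cvtColor(c["frame"],cv2.COLOR_RGB2GRAY)
m=(g>189).astype(np.uint8)
hsv=cv2.cvtColor(c["frame"],cv2.COLOR_RGB2HSV)
m[:, :288]=0; m[:182]=0;m[207:]=0;m[:,352:]=0
n,l,st,ce=cv2.connectedComponentsWithStats(m)
for i in range(1,n):
    if st[i,4]<100: continue
    p=np.argwhere(l==i)[:,::-1].astype(np.float32)
    r=cv2.minAreaRect(p);q=onz(c,cv2.boxPoints(r),.108)[:,:2]
    print(st[i],r,q.mean(0).round(4),[np.linalg.norm(q[k]-q[k-1]).round(4) for k in(1,2)],q.round(3).tolist())
E
python3 m1.py
```

```text
hood [[0.582, 0.2834], [0.5685, 0.1811], [0.5232, 0.187], [0.5393, 0.2882]] 0.10325069725299357 0.04570165860639785
feet [[0.5796, 0.0003], [0.465, 0.0169], [0.5029, 0.2944], [0.6179, 0.2802]] 0.1158621975350623 0.2800019958946178
dirs 82.52320409781784 80.9625750528872 82.21540527298559 82.21678088670217 81.7277454679832 82.48845415935172
midline pts front feet [0.52231995 0.00861203] hood front [0.54586618 0.1840406 ] hood back [0.56063235 0.28582894] feet back [0.5604135  0.28728396]
flap [[0.538, 0.05], [0.5075, 0.0531]]
cheeks [[0.549, 0.0453], [0.5421, 0.005], [0.5086, 0.0497], [0.4914, 0.0104]]
[293 184  53  18 326] ((319.1180419921875, 193.00433349609375), (6.194314479827881, 52.6827507019043), 76.82744598388672) [ 0.5238 -0.2442] [np.float64(0.1366), np.float64(0.0159)] [[0.516, -0.176], [0.547, -0.309], [0.531, -0.312], [0.501, -0.179]]
```

Two views of the geometry agree with the sizes given:
- **Feet:** 116 x 280 mm.
- **Hood:** 103 mm long.
- **Rack:** origin near (0.5275, 0.049), heading 82.2°.
- **Panel:** centre (0.524, -0.244), heading 103°, measured 137 x 16 mm.

I'll grasp 30 mm behind the panel's centre so the fingers stay in front of the hood. Moving now.

>>> {"name": "send_rows", "arguments": {"xyz": [[0.3, -1, 0.1], [0.3, -1, 0.1], [0.3, -1, 0.1], [0.3, -1, 0.1], [0.3, -1, 0.1], [0.3, -1, 0.1], [0.3, -1, 0.1], [0.3, -1, 0.1]], "dr": [[0, 0, -0.2], [0, 0, -0.2], [0, 0, -0.2], [0, 0, -0.2], [0, 0, -0.2], [0, 0, -0.2], [0, 0, -0.2], [0, 0, -0.2]], "jaw": 0}}

```text
time_s: 0.9
tool_pos: [0.3433, 0.2697, 0.2617]
ee_rot: [1.127, 2.932, 0.001]
wrist_force: [-0.7, 0.2, 0.1]
opening: 0.5
grasp_force: 0.0
```

>>> {"name": "send_rows", "arguments": {"xyz": [[0.3, -1, 0], [0.3, -1, 0], [0.3, -1, 0], [0.3, -1, 0], [0.3, -1, 0], [0.3, -1, 0], [0.3, -1, 0], [0.3, -1, 0]], "dr": [[0, 0, -0.2], [0, 0, -0.2], [0, 0, -0.2], [0, 0, -0.2], [0, 0, -0.2], [0, 0, -0.2], [0, 0, -0.2], [0, 0, -0.2]]}}

```text
time_s: 1.7
tool_pos: [0.4334, -0.029, 0.2612]
ee_rot: [1.57, 2.721, -0.001]
wrist_force: [-0.4, 0.9, -1.0]
opening: 0.498
grasp_force: 0.0
```

>>> {"name": "send_rows", "arguments": {"xyz": [[0.328, -0.815, -0.2], [0.328, -0.815, -0.2], [0.328, -0.815, -0.2], [0.328, -0.815, -0.2], [0.328, -0.815, -0.2], [0.328, -0.815, -0.2], [0.328, -0.815, -0.2], [0.328, -0.815, -0.2], [0.328, -0.815, -0.2]], "dr": [[0, 0, -0.19], [0, 0, -0.19], [0, 0, -0.19], [0, 0, -0.19], [0, 0, -0.19], [0, 0, -0.19], [0, 0, -0.19], [0, 0, -0.19], [0, 0, -0.19]]}}

```text
time_s: 2.6
tool_pos: [0.5316, -0.2701, 0.201]
ee_rot: [-1.95, -2.462, -0.002]
wrist_force: [0.6, -0.0, -0.2]
opening: 0.501
grasp_force: 0.0
```

```bash
cat > st.py <<'E'
from h import *
from scipy.spatial.transform import Rotation as Ro
s=ctrl.read_state();R=Ro.from_rotvec(s["ee_rot"]).as_matrix()
y=R[:,1];print("t",s["time_s"],"tcp",np.round(s["tool_pos"],4),"yaw_y",np.degrees(np.arctan2(y[1],y[0])).round(2),"z",R[:,2].round(4),"F",np.round(s["wrist_force"],2),"open",s["opening"],"grip",s["grasp_force"],"tq",np.round(s["torque"],2))
E
python3 st.py; python3 -c "
from h import *
c=vision.camera('side');save(c,'s1',(200,200,330,300),5)"
```

```text
t 2.6 tcp [ 0.5316 -0.2701  0.201 ] yaw_y 13.25 z [-3.0e-04  1.5e-03 -1.0e+00] F [ 0.56 -0.05 -0.24] open 0.5013388564453185 grip 0.0 tq [ 0.07  0.07 -0.02]
```

View pics/s1.png

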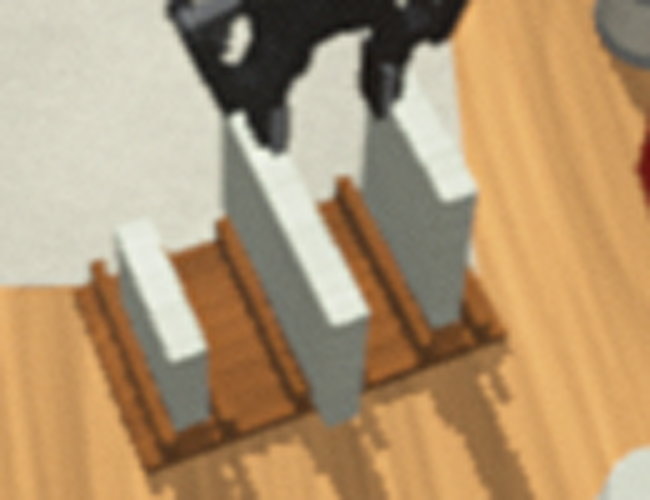

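The crop shows the half-open fingers above the middle, long panel (its top runs from (250,120) to (345,300)), with the tall panel on the right and the small one on the left. Descending and closing.

>>> {"name": "send_rows", "arguments": {"xyz": [[0, 0, -0.1], [0, 0, -0.2], [0, 0, -0.28], [0, 0, -0.35], [0, 0, -0.41], [0, 0, -0.41], [0, 0, -0.41]], "dr": [[0, 0, 0], [0, 0, 0], [0, 0, 0], [0, 0, 0], [0, 0, 0], [0, 0, 0], [0, 0, 0]]}}

```text
time_s: 3.35
tool_pos: [0.5313, -0.2718, 0.079]
ee_rot: [1.952, 2.461, 0.001]
wrist_force: [-0.4, 0.3, -0.1]
opening: 0.496
grasp_force: 0.0
```

>>> {"name": "send_rows", "arguments": {"xyz": [[0, 0, 0], [0, 0, 0], [0, 0, 0], [0, 0, 0], [0, 0, 0], [0, 0, 0], [0, 0, 0], [0, 0, 0]], "dr": [[0, 0, 0], [0, 0, 0], [0, 0, 0], [0, 0, 0], [0, 0, 0], [0, 0, 0], [0, 0, 0], [0, 0, 0]], "jaw": 1, "force": 50}}

```text
time_s: 4.15
tool_pos: [0.5314, -0.273, 0.0797]
ee_rot: [1.953, 2.459, 0.002]
wrist_force: [-1.4, 1.2, 7.1]
opening: 0.201
grasp_force: 49.6
```

```bash
python3 st.py
```

```text
t 4.15 tcp [ 0.5314 -0.273   0.0797] yaw_y 13.08 z [ 1.8e-03 -1.0e-04 -1.0e+00] F [-1.39  1.23  7.06] open 0.2011725498517375 grip 49.56242501735687 tq [ 0.17  0.46 -0.02]
```

>>> {"name": "send_rows", "arguments": {"xyz": [[0, 0, 0.05], [0, 0, 0.12], [0, 0, 0.22], [0, 0, 0.33], [0, 0, 0.43], [0, 0, 0.43], [0, 0, 0.43]], "dr": [[0, 0, 0], [0, 0, 0], [0, 0, 0], [0, 0, 0], [0, 0, 0], [0, 0, 0], [0, 0, 0]]}}

```text
time_s: 4.85
tool_pos: [0.531, -0.2727, 0.2082]
ee_rot: [1.953, 2.459, 0.002]
wrist_force: [1.0, 0.2, -3.6]
opening: 0.2
grasp_force: 49.2
```

>>> {"name": "send_rows", "arguments": {"xyz": [[-0.01, 0.08, 0], [-0.03, 0.18, 0], [-0.05, 0.29, 0], [-0.07, 0.4, 0], [-0.088, 0.48, 0], [-0.088, 0.52, 0], [-0.088, 0.52, 0], [-0.088, 0.52, 0], [-0.088, 0.52, 0]], "dr": [[0, 0, 0], [0, 0, -0.05], [0, 0, -0.1], [0, 0, -0.15], [0, 0, -0.2], [0, 0, -0.232], [0, 0, -0.232], [0, 0, -0.232], [0, 0, -0.232]]}}

```text
time_s: 5.75
tool_pos: [0.5042, -0.1179, 0.207]
ee_rot: [2.368, 2.065, -0.001]
wrist_force: [-0.4, -0.5, -2.3]
opening: 0.204
grasp_force: 49.2
```

```bash
python3 st.py; python3 -c "
from h import *
import pickle
c=vision.camera('side');pickle.dump(c,open('side2.pkl','wb'));save(c,'s2',(170,80,330,300),2.7)
c=vision.camera('top');pickle.dump(c,open('top2.pkl','wb'))"
```

```text
t 5.75 tcp [ 0.5042 -0.1179  0.207 ] yaw_y -7.82 z [-6.e-04 -7.e-04 -1.e+00] F [-0.4  -0.54 -2.29] open 0.2043941117694241 grip 49.174429178237915 tq [-0.11 -0.01 -0.06]
```

View pics/s2.png

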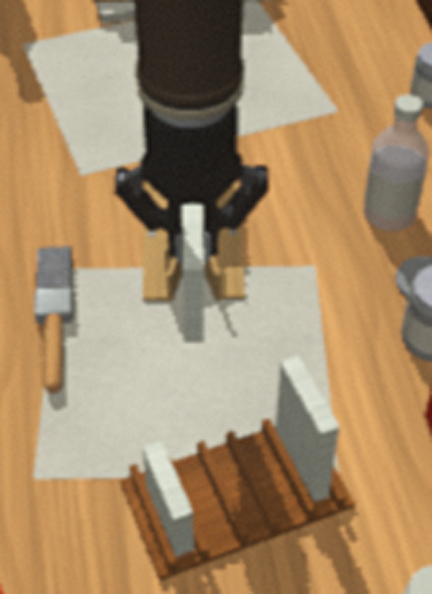

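The side crop shows the panel held upright in front of the lane (bottom end at crop (190,340)), with its neighbours untouched. Lowering to just above the table.

>>> {"name": "send_rows", "arguments": {"xyz": [[0, 0, -0.1], [0, 0, -0.2], [0, 0, -0.3], [0, 0, -0.37], [0, 0, -0.41], [0, 0, -0.43], [0, 0, -0.43], [0, 0, -0.43]], "dr": [[0, 0, 0], [0, 0, 0], [0, 0, 0], [0, 0, 0], [0, 0, 0], [0, 0, 0], [0, 0, 0], [0, 0, 0]]}}

```text
time_s: 6.65
tool_pos: [0.5051, -0.1171, 0.0791]
ee_rot: [2.367, 2.064, 0.002]
wrist_force: [1.3, -0.1, -2.0]
opening: 0.204
grasp_force: 49.1
```

```bash
python3 st.py; python3 - <<'E'
from h import *
import pickle
c=vision.camera('top');pickle.dump(c,open('top3.pkl','wb'))
s=vision.camera('side');pickle.dump(s,open('side3.pkl','wb'))
a=cv2.resize(c["frame"][165:225,200:300],None,fx=5,fy=5,interpolation=cv2.INTER_CUBIC)
b=cv2.resize(s["frame"][140:260,190:300],None,fx=2.5,fy=2.5,interpolation=cv2.INTER_CUBIC)
h=np.zeros((300,a.shape[1]+b.shape[1],3),np.uint8);h[:,:500]=a;h[:,500:]=b
cv2.imwrite("pics/e1.png",h[:,:,::-1])
E
```

```text
t 6.65 tcp [ 0.5051 -0.1171  0.0791] yaw_y -7.82 z [ 1.4e-03 -1.0e-04 -1.0e+00] F [ 1.32 -0.06 -2.03] open 0.203616054822247 grip 49.12592947483063 tq [-0.09  0.    0.02]
```

View pics/e1.png

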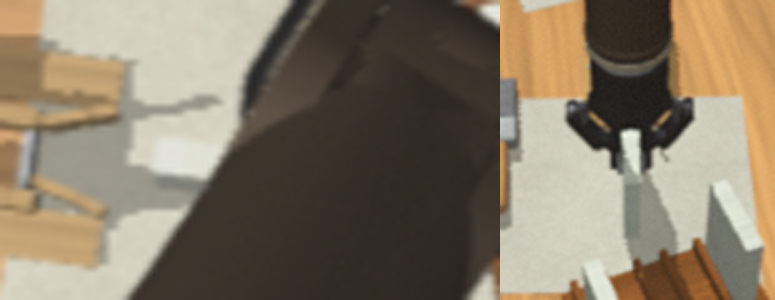

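The left part of e1 shows the panel's front end at crop (153,140)–(150,177), with the cheek tips at (118,115) and (103,212). I'll compare these on the floor plan.

```bash
python3 - <<'E'
from h import *
import pickle
c=pickle.load(open("top3.pkl","rb"))
O=np.array([.5275,.049]);a=np.radians(82.2);d=np.array([np.cos(a),np.sin(a)]);n=np.array([-d[1],d[0]])
rk=lambda P:np.c_[(P[:,:2]-O)@d,(P[:,:2]-O)@n].round(4)*1000
f=lambda P:np.array(P,float)/5+[200,165]-.4
print("cheek tips",rk(onz(c,f([(118,115),(103,212)]),.045)))
g=cv2.cvtColor(c["frame"],cv2.COLOR_RGB2GRAY)
print(g[190:206,228:244])
P=np.array([[.5051,-.1171]]);print("tcp in rack",rk(P))
E
```

```text
cheek tips [[-42.8 -23.7]
 [-41.9  29.1]]
[[208 208 208 208 206 206 208 209 207 206 207 210 213 212 209 210]
 [208 208 209 209 208 208 209 209 210 210 208 208 210 211 211 212]
 [210 208 209 212 217 217 217 216 216 214 211 209 209 211 212 214]
 [212 212 212 219 224 225 225 224 223 220 219 219 217 215 215 216]
 [212 211 214 221 225 225 226 225 225 223 223 223 222 221 222 220]
 [210 209 215 222 225 225 225 225 225 223 223 224 223 223 223 219]
 [209 210 216 223 226 225 226 225 225 223 223 224 223 223 222 197]
 [207 210 217 223 225 226 226 226 225 223 223 223 222 222 219 178]
 [162 182 211 221 224 224 225 225 224 223 223 223 222 220 189 115]
 [152 157 170 189 200 202 210 219 219 219 220 221 220 205 152  77]
 [152 151 147 142 139 139 142 151 160 161 170 187 195 167 102  59]
 [150 149 145 135 128 127 127 128 129 130 132 135 130 104  63  54]
 [151 150 148 142 133 134 132 130 129 128 127 124 110  83  57  54]
 [151 151 150 150 151 150 149 149 145 139 137 120  83  60  54  54]
 [152 151 150 150 152 151 151 152 151 151 139 105  62  54  54  53]
 [152 151 151 152 152 151 151 153 155 152 123  71  54  53  53  55]]
tcp in rack [[-167.6   -0.3]]
```

```bash
python3 - <<'E'
from h import *
import pickle
c=pickle.load(open("top3.pkl","rb"))
O=np.array([.5275,.049]);a=np.radians(82.2);d=np.array([np.cos(a),np.sin(a)]);n=np.array([-d[1],d[0]])
rk=lambda P:np.c_[(P[:,:2]-O)@d,(P[:,:2]-O)@n].round(4)*1000
for z in(.103,.107):print(rk(onz(c,[(230.5,191.9),(230.0,198.6),(236,192.2),(236,199.5)],z)))
E
```

```text
[[-66.   -9.6]
 [-67.    7.5]
 [-80.  -10.7]
 [-82.4   7.8]]
[[-66.2  -9.3]
 [-67.2   7.8]
 [-80.1 -10.3]
 [-82.5   8. ]]
```

Panel front end is at rack x = -67, y = -0.9 mm, and it is 17–18 mm wide as it should be. Lowering 5 mm and going in between the cheeks slowly.

>>> {"name": "send_rows", "arguments": {"xyz": [[-0.002, 0, -0.01], [0.002, 0.033, -0.015], [0.007, 0.066, -0.017], [0.012, 0.099, -0.017], [0.016, 0.132, -0.017], [0.021, 0.165, -0.017], [0.025, 0.198, -0.017], [0.025, 0.198, -0.017]], "dr": [[0, 0, 0], [0, 0, 0], [0, 0, 0], [0, 0, 0], [0, 0, 0], [0, 0, 0], [0, 0, 0], [0, 0, 0]]}}

```text
time_s: 7.55
tool_pos: [0.5122, -0.0553, 0.0731]
ee_rot: [-2.364, -2.068, -0.0]
wrist_force: [0.1, 0.8, -3.0]
opening: 0.204
grasp_force: 49.2
```

```bash
cat >> st.py <<'E'
O=np.array([.5275,.049]);a=np.radians(82.2);d=np.array([np.cos(a),np.sin(a)]);n=np.array([-d[1],d[0]])
p=np.array(s["tool_pos"][:2])-O;F=np.array(s["wrist_force"])[:2]
print("rack: tcp",(p@d*1000).round(1),(p@n*1000).round(1),"front",(p@d*1000+100).round(1),"F along/lat",(F@d).round(2),(F@n).round(2))
E
python3 st.py
```

```text
t 7.55 tcp [ 0.5122 -0.0553  0.0731] yaw_y -7.66 z [-2.e-04  6.e-04 -1.e+00] F [ 0.1   0.76 -3.  ] open 0.2042618740196223 grip 49.16995346546173 tq [-0.03 -0.1   0.01]
rack: tcp -105.4 1.0 front -5.4 F along/lat 0.76 0.01
```

>>> {"name": "send_rows", "arguments": {"xyz": [[0.002, 0.013, 0], [0.004, 0.026, 0], [0.005, 0.04, 0], [0.007, 0.053, 0], [0.009, 0.066, 0]], "dr": [[0, 0, 0], [0, 0, 0], [0, 0, 0], [0, 0, 0], [0, 0, 0]]}}

```text
time_s: 8.05
tool_pos: [0.5151, -0.0403, 0.0736]
ee_rot: [2.367, 2.06, -0.001]
wrist_force: [1.5, -7.0, -0.8]
opening: 0.2
grasp_force: 49.3
```

>>> {"name": "send_rows", "arguments": {"xyz": [[0.002, 0.013, 0], [0.004, 0.026, 0], [0.005, 0.04, 0], [0.007, 0.053, 0], [0.009, 0.066, 0]], "dr": [[0, 0, 0], [0, 0, 0], [0, 0, 0], [0, 0, 0], [0, 0, 0]]}}

```text
time_s: 8.55
tool_pos: [0.5181, -0.0182, 0.0735]
ee_rot: [2.368, 2.063, 0.001]
wrist_force: [2.9, -1.8, -2.4]
opening: 0.201
grasp_force: 49.2
```

```bash
python3 st.py
```

```text
t 8.55 tcp [ 0.5181 -0.0182  0.0735] yaw_y -7.87 z [ 1.6e-03 -6.0e-04 -1.0e+00] F [ 2.9  -1.83 -2.44] open 0.20120131871674318 grip 49.20269966125488 tq [-0.64 -0.74 -0.26]
rack: tcp -67.8 0.2 front 32.2 F along/lat -1.42 -3.12
```

The flap has opened: it first resisted with 7 N, and now there is a light 3 N sideways push from its spring. Continuing.

>>> {"name": "send_rows", "arguments": {"xyz": [[0.002, 0.017, 0], [0.005, 0.033, 0], [0.007, 0.05, 0], [0.009, 0.066, 0], [0.011, 0.083, 0], [0.014, 0.1, 0]], "dr": [[0, 0, 0], [0, 0, 0], [0, 0, 0], [0, 0, 0], [0, 0, 0], [0, 0, 0]]}}

```text
time_s: 9.15
tool_pos: [0.5216, 0.0127, 0.0732]
ee_rot: [2.367, 2.065, -0.0]
wrist_force: [3.2, -2.2, -2.0]
opening: 0.203
grasp_force: 49.2
```

```bash
python3 st.py; python3 - <<'E'
from h import *
c=vision.camera('top');s=vision.camera('side')
a=cv2.resize(c["frame"][150:225,130:300],None,fx=2.9,fy=4,interpolation=cv2.INTER_CUBIC)[:300,:490]
b=cv2.resize(s["frame"][95:215,185:295],None,fx=2.5,fy=2.5,interpolation=cv2.INTER_CUBIC)
cv2.imwrite("pics/e2.png",np.hstack([a,b])[:,:,::-1])
E
```

```text
t 9.15 tcp [0.5216 0.0127 0.0732] yaw_y -7.79 z [ 0. -0. -1.] F [ 3.19 -2.24 -1.98] open 0.202850400946502 grip 49.1877418756485 tq [-0.61 -0.8  -0.14]
rack: tcp -36.7 0.9 front 63.3 F along/lat -1.79 -3.46
```

View pics/e2.png

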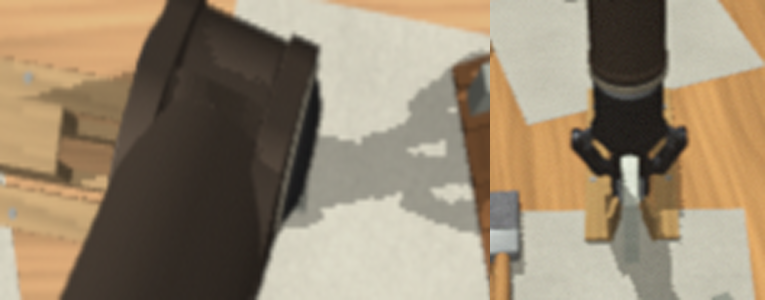

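The arm hides most of the lane, but the side crop shows the panel (at (630,180)) upright and centred between the cheeks, and the forces are small. Continuing in 30 mm moves.

>>> {"name": "send_rows", "arguments": {"xyz": [[0.002, 0.017, 0], [0.005, 0.033, 0], [0.007, 0.05, 0], [0.009, 0.066, 0], [0.011, 0.083, 0], [0.014, 0.1, 0]], "dr": [[0, 0, 0], [0, 0, 0], [0, 0, 0], [0, 0, 0], [0, 0, 0], [0, 0, 0]]}}

```text
time_s: 9.85
tool_pos: [0.5258, 0.0427, 0.0732]
ee_rot: [2.367, 2.065, -0.0]
wrist_force: [2.2, -2.8, -1.5]
opening: 0.203
grasp_force: 49.2
```

>>> {"name": "send_rows", "arguments": {"xyz": [[0.002, 0.017, 0], [0.005, 0.033, 0], [0.007, 0.05, 0], [0.009, 0.066, 0], [0.011, 0.083, 0], [0.014, 0.1, 0]], "dr": [[0, 0, 0], [0, 0, 0], [0, 0, 0], [0, 0, 0], [0, 0, 0], [0, 0, 0]]}}

```text
time_s: 10.45
tool_pos: [0.53, 0.0726, 0.0732]
ee_rot: [-2.367, -2.065, 0.0]
wrist_force: [3.4, -3.0, -1.9]
opening: 0.201
grasp_force: 49.2
```

```bash
python3 st.py
```

```text
t 10.45 tcp [0.53   0.0726 0.0732] yaw_y -7.8 z [-0. -0. -1.] F [ 3.39 -3.04 -1.94] open 0.20086746937952482 grip 49.20527637004852 tq [-0.67 -0.8   0.02]
rack: tcp 23.7 0.8 front 123.7 F along/lat -2.55 -3.78
```

>>> {"name": "send_rows", "arguments": {"xyz": [[0.002, 0.017, 0], [0.005, 0.033, 0], [0.007, 0.05, 0], [0.009, 0.066, 0], [0.011, 0.083, 0], [0.014, 0.1, 0], [0.016, 0.116, 0], [0.018, 0.13, 0], [0.018, 0.13, 0]], "dr": [[0, 0, 0], [0, 0, 0], [0, 0, 0], [0, 0, 0], [0, 0, 0], [0, 0, 0], [0, 0, 0], [0, 0, 0], [0, 0, 0]]}}

```text
time_s: 11.35
tool_pos: [0.5355, 0.1123, 0.0732]
ee_rot: [-2.366, -2.066, -0.001]
wrist_force: [4.3, 0.2, -2.4]
opening: 0.203
grasp_force: 49.3
```

>>> {"name": "send_rows", "arguments": {"xyz": [[0.001, 0.007, 0], [0.002, 0.014, 0], [0.003, 0.02, 0], [0.003, 0.02, 0]], "dr": [[0, 0, 0], [0, 0, 0], [0, 0, 0], [0, 0, 0]]}}

```text
time_s: 11.75
tool_pos: [0.5363, 0.1175, 0.0732]
ee_rot: [-2.367, -2.065, -0.0]
wrist_force: [3.4, -1.8, -2.5]
opening: 0.199
grasp_force: 49.1
```

```bash
python3 st.py
```

```text
t 11.75 tcp [0.5363 0.1175 0.0732] yaw_y -7.79 z [ 0.e+00  1.e-04 -1.e+00] F [ 3.42 -1.84 -2.53] open 0.1990430441628507 grip 49.131306409835815 tq [-0.5  -0.88  0.11]
rack: tcp 69.1 0.6 front 169.1 F along/lat -1.36 -3.64
```

>>> {"name": "send_rows", "arguments": {"xyz": [[0.001, 0.005, 0], [0.0015, 0.01, 0], [0.002, 0.015, 0], [0.002, 0.015, 0]], "dr": [[0, 0, 0], [0, 0, 0], [0, 0, 0], [0, 0, 0]]}}

```text
time_s: 12.15
tool_pos: [0.5361, 0.1225, 0.0729]
ee_rot: [-2.366, -2.065, 0.001]
wrist_force: [-0.6, -0.0, -1.7]
opening: 0.205
grasp_force: 49.3
```

>>> {"name": "send_rows", "arguments": {"xyz": [[0.001, 0.005, 0], [0.001, 0.01, 0], [0.001, 0.01, 0]], "dr": [[0, 0, 0], [0, 0, 0], [0, 0, 0]]}}

```text
time_s: 12.45
tool_pos: [0.537, 0.1251, 0.0732]
ee_rot: [-2.367, -2.065, 0.0]
wrist_force: [-0.0, -0.3, -2.6]
opening: 0.203
grasp_force: 49.3
```

```bash
python3 st.py
```

```text
t 12.45 tcp [0.537  0.1251 0.0732] yaw_y -7.78 z [-2.e-04  2.e-04 -1.e+00] F [-0.03 -0.33 -2.64] open 0.20267973539147502 grip 49.2561811208725 tq [-0.05 -0.04 -0.  ]
rack: tcp 76.7 0.9 front 176.7 F along/lat -0.33 -0.02
```

The sideways force is gone, so the flap has swung shut behind the panel. Feeling for the button in 3 mm moves.

>>> {"name": "send_rows", "arguments": {"xyz": [[0.0005, 0.004, 0], [0.001, 0.007, 0], [0.0015, 0.01, 0], [0.0015, 0.01, 0]], "dr": [[0, 0, 0], [0, 0, 0], [0, 0, 0], [0, 0, 0]]}}

```text
time_s: 12.85
tool_pos: [0.5376, 0.1279, 0.0732]
ee_rot: [-2.367, -2.065, -0.0]
wrist_force: [-0.6, -0.7, -2.2]
opening: 0.199
grasp_force: 49.3
```

>>> {"name": "send_rows", "arguments": {"xyz": [[0.0005, 0.004, 0], [0.001, 0.007, 0], [0.0015, 0.01, 0], [0.0015, 0.01, 0]], "dr": [[0, 0, 0], [0, 0, 0], [0, 0, 0], [0, 0, 0]]}}

```text
time_s: 13.25
tool_pos: [0.5381, 0.1309, 0.0732]
ee_rot: [-2.367, -2.065, -0.0]
wrist_force: [-0.5, 0.1, -2.9]
opening: 0.202
grasp_force: 49.3
```

```bash
python3 st.py
```

```text
t 13.25 tcp [0.5381 0.1309 0.0732] yaw_y -7.79 z [ 0.  0. -1.] F [-0.48  0.11 -2.86] open 0.20179142090260985 grip 49.25623297691345 tq [-0.05  0.03  0.01]
rack: tcp 82.6 0.6 front 182.6 F along/lat 0.04 0.49
```

>>> {"name": "send_rows", "arguments": {"xyz": [[0.0005, 0.004, 0], [0.001, 0.007, 0], [0.0015, 0.01, 0], [0.0015, 0.01, 0]], "dr": [[0, 0, 0], [0, 0, 0], [0, 0, 0], [0, 0, 0]]}}

```text
time_s: 13.65
tool_pos: [0.5385, 0.134, 0.0732]
ee_rot: [-2.367, -2.065, -0.0]
wrist_force: [-0.1, 0.7, -2.3]
opening: 0.2
grasp_force: 49.3
```

>>> {"name": "send_rows", "arguments": {"xyz": [[0.0005, 0.004, 0], [0.001, 0.007, 0], [0.0015, 0.01, 0], [0.0015, 0.01, 0]], "dr": [[0, 0, 0], [0, 0, 0], [0, 0, 0], [0, 0, 0]]}}

```text
time_s: 14.05
tool_pos: [0.539, 0.1369, 0.0732]
ee_rot: [-2.367, -2.065, -0.0]
wrist_force: [-0.2, -0.3, -2.5]
opening: 0.196
grasp_force: 49.3
```

>>> {"name": "send_rows", "arguments": {"xyz": [[0.0005, 0.004, 0], [0.001, 0.007, 0], [0.0015, 0.01, 0], [0.0015, 0.01, 0]], "dr": [[0, 0, 0], [0, 0, 0], [0, 0, 0], [0, 0, 0]]}}

```text
time_s: 14.45
tool_pos: [0.5394, 0.14, 0.0732]
ee_rot: [-2.367, -2.065, -0.0]
wrist_force: [0.3, 0.2, -1.5]
opening: 0.202
grasp_force: 49.3
```

>>> {"name": "send_rows", "arguments": {"xyz": [[0.0005, 0.004, 0], [0.001, 0.007, 0], [0.001, 0.007, 0]], "dr": [[0, 0, 0], [0, 0, 0], [0, 0, 0]]}}

```text
time_s: 14.75
tool_pos: [0.5397, 0.1415, 0.0732]
ee_rot: [2.367, 2.065, -0.001]
wrist_force: [0.5, -1.4, -2.0]
opening: 0.197
grasp_force: 49.4
```

>>> {"name": "send_rows", "arguments": {"xyz": [[0.0005, 0.004, 0], [0.001, 0.007, 0], [0.001, 0.007, 0]], "dr": [[0, 0, 0], [0, 0, 0], [0, 0, 0]]}}

```text
time_s: 15.05
tool_pos: [0.5399, 0.1431, 0.0732]
ee_rot: [2.368, 2.064, -0.001]
wrist_force: [-0.6, -4.0, 1.2]
opening: 0.201
grasp_force: 49.6
```

```bash
python3 st.py
```

```text
t 15.05 tcp [0.5399 0.1431 0.0732] yaw_y -7.84 z [-3.e-04 -9.e-04 -1.e+00] F [-0.58 -3.99  1.22] open 0.20124025965053624 grip 49.59020555019379 tq [-1.    0.32  0.04]
rack: tcp 94.9 0.5 front 194.9 F along/lat -4.03 0.03
```

Contact with the button at about front = 194 mm (4 N). Pressing on in small steps.

>>> {"name": "send_rows", "arguments": {"xyz": [[0.0005, 0.003, 0], [0.001, 0.007, 0], [0.001, 0.007, 0]], "dr": [[0, 0, 0], [0, 0, 0], [0, 0, 0]]}}

```text
time_s: 15.35
tool_pos: [0.5402, 0.1455, 0.0732]
ee_rot: [2.368, 2.064, -0.001]
wrist_force: [-1.2, -4.4, -0.2]
opening: 0.201
grasp_force: 49.6
```

>>> {"name": "send_rows", "arguments": {"xyz": [[0.0005, 0.003, 0], [0.001, 0.005, 0], [0.001, 0.005, 0]], "dr": [[0, 0, 0], [0, 0, 0], [0, 0, 0]]}}

```text
time_s: 15.65
tool_pos: [0.5405, 0.1471, 0.0731]
ee_rot: [2.368, 2.065, -0.001]
wrist_force: [-1.1, -4.6, -0.7]
opening: 0.203
grasp_force: 49.6
```

```bash
python3 st.py
```

```text
t 15.65 tcp [0.5405 0.1471 0.0731] yaw_y -7.82 z [-3.e-04 -4.e-04 -1.e+00] F [-1.08 -4.6  -0.73] open 0.20255748564451395 grip 49.57758128643036 tq [-1.    0.28 -0.02]
rack: tcp 99.0 0.4 front 199.0 F along/lat -4.71 0.44
```

>>> {"name": "send_rows", "arguments": {"xyz": [[0.0005, 0.002, 0], [0.0005, 0.004, 0], [0.0005, 0.004, 0]], "dr": [[0, 0, 0], [0, 0, 0], [0, 0, 0]]}}

```text
time_s: 15.95
tool_pos: [0.5407, 0.1485, 0.0732]
ee_rot: [2.367, 2.065, -0.0]
wrist_force: [-0.9, -5.3, 0.0]
opening: 0.204
grasp_force: 49.6
```

>>> {"name": "send_rows", "arguments": {"xyz": [[0, 0.002, 0], [0.0005, 0.003, 0], [0.0005, 0.003, 0]], "dr": [[0, 0, 0], [0, 0, 0], [0, 0, 0]]}}

```text
time_s: 16.25
tool_pos: [0.5408, 0.1491, 0.0732]
ee_rot: [2.368, 2.065, -0.001]
wrist_force: [-1.4, -5.3, 0.4]
opening: 0.199
grasp_force: 49.6
```

```bash
python3 st.py
```

```text
t 16.25 tcp [0.5408 0.1491 0.0732] yaw_y -7.82 z [-3.e-04 -5.e-04 -1.e+00] F [-1.45 -5.33  0.42] open 0.19916929161737362 grip 49.58062827587128 tq [-1.13  0.33  0.05]
rack: tcp 101.0 0.4 front 201.0 F along/lat -5.47 0.71
```

>>> {"name": "send_rows", "arguments": {"xyz": [[0, 0.001, 0], [0.0003, 0.002, 0], [0.0003, 0.002, 0]], "dr": [[0, 0, 0], [0, 0, 0], [0, 0, 0]]}}

```text
time_s: 16.55
tool_pos: [0.5407, 0.1491, 0.0731]
ee_rot: [2.368, 2.064, -0.002]
wrist_force: [-1.0, -6.9, 1.4]
opening: 0.199
grasp_force: 49.6
```

>>> {"name": "send_rows", "arguments": {"xyz": [[0, 0.001, 0], [0.0003, 0.002, 0], [0.0003, 0.002, 0]], "dr": [[0, 0, 0], [0, 0, 0], [0, 0, 0]]}}

```text
time_s: 16.85
tool_pos: [0.5407, 0.1491, 0.0731]
ee_rot: [2.368, 2.063, -0.003]
wrist_force: [-2.8, -8.3, 2.1]
opening: 0.203
grasp_force: 49.7
```

```bash
python3 st.py
```

```text
t 16.85 tcp [0.5407 0.1491 0.0731] yaw_y -7.87 z [-8.0e-04 -1.7e-03 -1.0e+00] F [-2.78 -8.33  2.06] open 0.20317540195261202 grip 49.74089562892914 tq [-1.72  0.51  0.1 ]
rack: tcp 101.0 0.5 front 201.0 F along/lat -8.63 1.62
```

The tool no longer advances while the force rises to 8.6 N, so this is the hard stop and the button is fully in. Relaxing, settling onto the table and opening.

>>> {"name": "send_rows", "arguments": {"xyz": [[-0.0003, -0.002, 0], [-0.0006, -0.004, -0.002], [-0.0006, -0.004, -0.004], [-0.0006, -0.004, -0.005], [-0.0006, -0.004, -0.005]], "dr": [[0, 0, 0], [0, 0, 0], [0, 0, 0], [0, 0, 0], [0, 0, 0]]}}

```text
time_s: 17.35
tool_pos: [0.5411, 0.1489, 0.0722]
ee_rot: [2.368, 2.064, 0.0]
wrist_force: [-3.2, -6.6, 5.5]
opening: 0.199
grasp_force: 50.4
```

```bash
python3 st.py
```

```text
t 17.35 tcp [0.5411 0.1489 0.0722] yaw_y -7.84 z [ 2.e-04 -1.e-04 -1.e+00] F [-3.16 -6.56  5.54] open 0.1994139758515123 grip 50.44851779937744 tq [-1.12  0.69  0.16]
rack: tcp 100.9 0.1 front 200.9 F along/lat -6.93 2.25
```

>>> {"name": "send_rows", "arguments": {"xyz": [[0, 0, 0], [0, 0, 0], [0, 0, 0], [0, 0, 0], [0, 0, 0], [0, 0, 0]], "dr": [[0, 0, 0], [0, 0, 0], [0, 0, 0], [0, 0, 0], [0, 0, 0], [0, 0, 0]], "jaw": 0}}

```text
time_s: 17.95
tool_pos: [0.5409, 0.1498, 0.0717]
ee_rot: [-2.367, -2.065, -0.0]
wrist_force: [-0.2, 0.6, 0.0]
opening: 0.495
grasp_force: 0.0
```

>>> {"name": "send_rows", "arguments": {"xyz": [[0, 0, 0.05], [0, 0, 0.15], [0, 0, 0.3], [0, -0.1, 0.45], [-0.1, -0.3, 0.55], [-0.2, -0.5, 0.6], [-0.4, -0.7, 0.6], [-0.5, -0.9, 0.6], [-0.5, -1, 0.6], [-0.5, -1, 0.6], [-0.5, -1, 0.6], [-0.5, -1, 0.6]], "dr": [[0, 0, 0], [0, 0, 0], [0, 0, 0], [0, 0, 0], [0, 0, 0], [0, 0, 0], [0, 0, 0], [0, 0, 0], [0, 0, 0], [0, 0, 0], [0, 0, 0], [0, 0, 0]]}}

```text
time_s: 19.15
tool_pos: [0.3895, -0.1534, 0.2526]
ee_rot: [-2.373, -2.057, -0.004]
wrist_force: [0.3, 1.1, 0.1]
opening: 0.501
grasp_force: 0.0
```

```bash
python3 st.py; python3 - <<'E'
from h import *
c=vision.camera('top');s=vision.camera('side')
a=cv2.resize(c["frame"][160:222,108:238],None,fx=3.8,fy=4.84,interpolation=cv2.INTER_CUBIC)[:300]
b=cv2.resize(s["frame"][95:195,200:290],None,fx=3,fy=3,interpolation=cv2.INTER_CUBIC)
cv2.imwrite("pics/e3.png",np.hstack([a,b])[:,:,::-1])
E
```

```text
t 19.15 tcp [ 0.3895 -0.1534  0.2526] yaw_y -8.16 z [ 0.0019  0.0022 -1.    ] F [0.33 1.12 0.14] open 0.5012257335273772 grip 0.0 tq [ 0.02 -0.03  0.04]
rack: tcp -219.3 109.3 front -119.3 F along/lat 1.16 -0.18
```

View pics/e3.png

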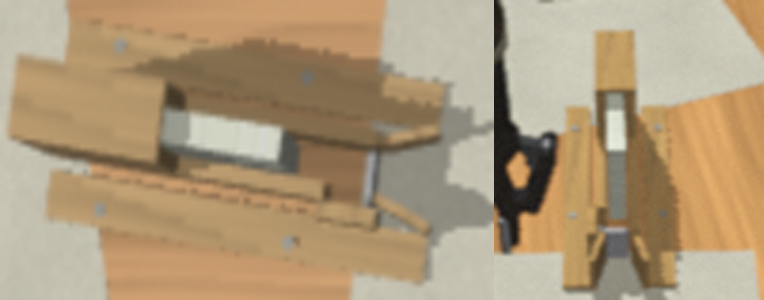

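In e3 the panel stands upright in the lane, with its rear top edge at (285,145) and its front under the hood. The flap is shut at (371,178) and the gripper is clear of everything. Handing in.

```bash
python3 -c "
from h import *
print(order.job_done())"
```

```text
the job is handed in; nothing more can be done
None
```

The panel is stored upright in the lane against the stop with the button pushed fully in (the wrist read at most about 9 N there), the flap is shut behind it, the gripper is clear, and the job was handed in at about 19 s; the hand-in gave no verdict.

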